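# Find the full tin on the desk

### The job

One of the three green tins on the grey desk mat has fallen over: first stand it upright on the mat, lid up, and let go of it. Then find out by feel which of the three is the heaviest and finish while holding that one still in the gripper, upright and about 20 cm above the desk, with the other two standing upright on the mat. Leave everything else on the desk where it is.

Things in the scene. Friction and masses are not known exactly. Their poses are not given: they have to be found in the camera images.
- tin_a: One of 3 identical closed tins, green, brass-coloured lid (fixed): 48 x 48 mm, 64 mm tall. Origin: on its axis, 24 mm above its underside, about its balance point; z points out through the lid. Weighs 0.13 to 0.54 kg (contents shift 1 mm at most); any of the 3 may be the heaviest, by 100 g or more. It starts upright, turned up to about 35 degrees.
- tin_b: One of 3 identical closed tins, green, brass-coloured lid (fixed): 48 x 48 mm, 64 mm tall. Origin: on its axis, 24 mm above its underside, about its balance point; z points out through the lid. Weighs 0.13 to 0.54 kg (contents shift 1 mm at most); any of the 3 may be the heaviest, by 100 g or more. It starts upright, turned up to about 35 degrees.
- tin_c: One of 3 identical closed tins, green, brass-coloured lid (fixed): 48 x 48 mm, 64 mm tall. Origin: on its axis, 24 mm above its underside, about its balance point; z points out through the lid. Weighs 0.13 to 0.54 kg (contents shift 1 mm at most); any of the 3 may be the heaviest, by 100 g or more. Starts lying on a side, lid within 35 degrees of the robot's left (+y), in any of the 3 places.
- mat: thin grey desk mat fixed on the black desk, 310 mm (x) by 760 mm (y), 2 mm thick; the tins, eraser and notes are on it. Origin: centre of its underside, on the desk at height 0
- mug: blue ceramic mug, 80 mm wide and 90 mm tall, handle at its +y; origin: centre of its underside. Leave alone.
- stapler: red and black stapler, about 130 x 34 x 50 mm, long along its x; origin: centre of its underside. Leave alone.
- eraser: white eraser 45 x 22 x 13 mm; origin: centre of its underside. Leave alone.
- notes: pad of yellow sticky notes 40 x 40 x 20 mm; origin: centre of its underside. Leave alone.
- tape: roll of amber tape lying flat, 90 mm across, 20 mm tall; origin: centre of its underside. Leave alone.
- power_block: lilac block of three power sockets, 60 x 145 x 45 mm, fixed to the desk; origin: centre of its underside.
- ups: black battery back-up box, 100 x 240 x 107 mm (with two plugs on top), fixed to the desk; origin: centre of its underside.
Not all that is in view belongs to the job. What is shaped like the tin_c but pink is not meant. What is shaped like the tin_a but blue is not meant.

How it is judged:
On the way:
1. the fallen tin stands upright on the mat, let go (angle between tin_c's own z axis and vertical below 0.12 rad and height (world z) of tin_c below 0.034 m and linear speed of tin_c below 0.03 m/s and contact force between tin_c and mat above 0.7 N and contact force between tin_c and the fingers below 0.2 N and contact force between tin_c and the arm below 0.2 N), for 0.2 s.
At the end, for the whole second after the job is handed in: The heaviest tin is held still by the fingers alone, tilted under 20 degrees, its underside over 0.126 m above the desk; the other two stand on the mat, within 7 degrees of upright, untouched, each pressing on it with 0.7 to 3.2 N (only the heaviest weighs more) ((((height (world z) of tin_a above 0.15 m and angle between tin_a's own z axis and vertical below 0.35 rad and contact force between tin_a and the fingers above 1 N and linear speed of tin_a below 0.05 m/s and contact force between tin_a and mat below 0.2 N and contact force between tin_a and tin_b below 0.2 N and contact force between tin_a and tin_c below 0.2 N and contact force between tin_a and mug below 0.2 N and contact force between tin_a and stapler below 0.2 N and contact force between tin_a and eraser below 0.2 N and contact force between tin_a and notes below 0.2 N and contact force between tin_a and tape below 0.2 N and contact force between tin_a and power_block below 0.2 N) and (contact force between tin_a and ups below 0.2 N and angle between each of tin_b, tin_c's own z axis and vertical below 0.12 rad and height (world z) of each of tin_b, tin_c below 0.034 m and linear speed of each of tin_b, tin_c below 0.03 m/s and contact force between each of tin_b, tin_c and the arm below 0.2 N and contact force between each of tin_b, tin_c and the fingers below 0.2 N and contact force between tin_b and mat between 0.7 and 3.2 N and contact force between tin_c and mat between 0.7 and 3.2 N)) or ((height (world z) of tin_b above 0.15 m and angle between tin_b's own z axis and vertical below 0.35 rad and contact force between tin_b and the fingers above 1 N and linear speed of tin_b below 0.05 m/s and contact force between tin_b and mat below 0.2 N and contact force between tin_b and tin_a below 0.2 N and contact force between tin_b and tin_c below 0.2 N and contact force between tin_b and mug below 0.2 N and contact force between tin_b and stapler below 0.2 N and contact force between tin_b and eraser below 0.2 N and contact force between tin_b and notes below 0.2 N and contact force between tin_b and tape below 0.2 N and contact force between tin_b and power_block below 0.2 N) and (contact force between tin_b and ups below 0.2 N and angle between each of tin_a, tin_c's own z axis and vertical below 0.12 rad and height (world z) of each of tin_a, tin_c below 0.034 m and linear speed of each of tin_a, tin_c below 0.03 m/s and contact force between each of tin_a, tin_c and the arm below 0.2 N and contact force between each of tin_a, tin_c and the fingers below 0.2 N and contact force between tin_a and mat between 0.7 and 3.2 N and contact force between tin_c and mat between 0.7 and 3.2 N)) or ((height (world z) of tin_c above 0.15 m and angle between tin_c's own z axis and vertical below 0.35 rad and contact force between tin_c and the fingers above 1 N and linear speed of tin_c below 0.05 m/s and contact force between tin_c and mat below 0.2 N and contact force between tin_c and tin_a below 0.2 N and contact force between tin_c and tin_b below 0.2 N and contact force between tin_c and mug below 0.2 N and contact force between tin_c and stapler below 0.2 N and contact force between tin_c and eraser below 0.2 N and contact force between tin_c and notes below 0.2 N and contact force between tin_c and tape below 0.2 N and contact force between tin_c and power_block below 0.2 N) and (contact force between tin_c and ups below 0.2 N and angle between each of tin_a, tin_b's own z axis and vertical below 0.12 rad and height (world z) of each of tin_a, tin_b below 0.034 m and linear speed of each of tin_a, tin_b below 0.03 m/s and contact force between each of tin_a, tin_b and the arm below 0.2 N and contact force between each of tin_a, tin_b and the fingers below 0.2 N and contact force between tin_a and mat between 0.7 and 3.2 N and contact force between tin_b and mat between 0.7 and 3.2 N)))); the arm keeps its last pose, push and grip.
It fails at once if the mug is moved more than 30 mm (distance of mug from where it was at the start of the episode above 0.03 m).
It fails at once if the stapler is moved more than 30 mm (distance of stapler from where it was at the start of the episode above 0.03 m).
It fails at once if the eraser is moved more than 30 mm (distance of eraser from where it was at the start of the episode above 0.03 m).
It fails at once if the notes is moved more than 30 mm (distance of notes from where it was at the start of the episode above 0.03 m).
It fails at once if the tape is moved more than 30 mm (distance of tape from where it was at the start of the episode above 0.03 m).
It also fails if it takes over 72 s, if anything falls off the work surface, if the arm or the gripper's body presses on something with over 40 N, if the wrist force passes 120 N, or if a joint passes its speed limit or range.

### The arm

A 6-joint arm with a two-finger parallel gripper is mounted at the origin on the work surface. World frame = base frame: x ahead of the robot, y to its left, z up, the work surface at z = 0. Lengths are in m, angles in rad, forces in N, time in s.
With the tool pointing down it reaches from about 0.375 to 0.975 m from the base axis. Payload 3.8 kg.
Tool frame: the origin (TCP) lies midway between the tips of the shut fingers; the grasp point (between the pads) lies 19 mm behind it; z points along the fingers, y is the direction in which the jaws open and shut (so a half turn about z gives the same grasp; the last joint's range is limited). The gripper opens to 85 mm and grips with 20 to 120 N. Pads are 22 mm wide; open, the fingers measure 114 mm over their backs; the gripper's body (76 mm by 85 mm) begins 54 mm behind the grasp point. The pads swing forward as they close: fully open they stand 13 mm farther back than shut.
Start: joints at [1.19, 0.264, 1.604, -0, 1.274, -0.037], TCP at [0.228, 0.635, 0.231] pointing down, gripper open.
Joint ranges: [-2.63, 2.63], [-0.94, 2.18], [0.31, 2.57], [-1.31, 4.45], [0, 2.66], [-2.55, 2.55]. Speed limits (rad/s): [2.57, 2.57, 3.14, 3.14, 3.14, 3.14].

### API

Orientations are given as a rotation vector (axis times angle).
In Python, from workcell import bot gives the robot as it stands.
- The arm moves only by the tool drive_tool, never from a script. Its argument "deltas" is a list of rows, each an object with "hand": the opening, from 0 (shut) to 1 (fully open); "offset": the shift along the world's x, y, z in cm, a list of three; "angular": the turn, a rotation vector about the world's x, y, z in degrees, a list of three. A call has 1 to 8 rows; each row is the pose to reach, as a shift and turn from the pose commanded when the call began; what a row does not reach only later rows make up. A row lasts 1/8 s, in which the tool goes at most 62.5 mm and 10.7 degrees, less where a joint would pass 70% of its speed; a pose out of reach is approached as far as the arm can. A call with a gripper value outside its range is refused whole. The fingers move at their own pace and stop on an object; "force" is the grip in N (left out, the last holds). Time passes only in rows, so rows that repeat a pose let the fingers close. It gives the time, the measured TCP pose, the force and the opening at its end, in the units of the state.
- bot.read_state(): the state, without advancing time (a new reading comes with each control period).
- bot.read_camera(name): name is "scene" or "top" or "wrist"; returns a dict with "frame" (420x560x3 uint8, blue, green, red), "mtx" (3x3 intrinsics, pixels), "R" (3x3) and "t" (3): a world point X has camera coordinates R X + t. Camera axes: x right, y down, z forward; pixel columns grow to the right and rows downward; lengths in m; the calibration is good to about 2 mm. A picture is of the moment at which its call begins. There is no depth.
- bot.finish_job(): hands the job in, once; it reports no verdict.
The state is a dict: "time": time; "q": joint angles; "joint_vel": joint speeds; "joint_torque": joint torques, N m; "tool_pos": TCP position; "tcp_rot": TCP orientation; "wrist_force": force on the tool from outside, world axes, zero at the start; "torque": the same for the moment, N m; "width": opening from 0.0 (shut) to 1.0 (fully open).
Only numpy, scipy, OpenCV 4.12 (cv2) and the standard library are available. Lean on these libraries where they do the work, as an engineer would, in place of code of your own. Each camera call takes 0.05 s, during which the arm holds its last target. There are 200 camera calls.

## Working session

There is one attempt and no reset: what is moved stays moved. The work goes in short steps, Python scripts to look and compute and a tool call to move; the robot and the scene stay as the last step left them, time stands still between calls to the robot, and variables do not carry over. Pictures are saved under pics/ and viewed, about 8 in all and at most 12, crops included, and the job is handed in when it is done.

Besides the shell and the picture viewer there is one more tool, called after "Call:" by a JSON object that holds its "fn" and its "kwargs", one argument or row to a line. drive_tool: Moves the arm, as the interface text tells. Its arguments: {"type":"object","properties":{"deltas":{"type":"array"},"force":{"type":"number"}},"required":["deltas"]}

```bash
mkdir -p pics; python3 - <<'E'
from workcell import bot
import cv2
s=bot.read_state()
for k in s: print(k,s[k])
for n in("top","scene"):
    c=bot.read_camera(n); cv2.imwrite(f"pics/{n}0.png",c["frame"]); print(n,c["mtx"],c["R"],c["t"])
E
```

```text
time 0.0
q [ 1.19009090e+00  2.64782170e-01  1.60535288e+00  5.47423132e-06
  1.27371218e+00 -3.69215638e-02]
joint_vel [ 1.39370588e-03 -3.60403970e-04  2.14138108e-04  7.25176821e-05
 -2.05018105e-04  5.16853076e-04]
joint_torque [ 1.60748750e-04 -5.15082049e+01 -3.67322695e+01 -8.43474163e-05
  1.26980210e-02 -1.34256659e-06]
tool_pos [0.22725429 0.63482479 0.22995389]
tcp_rot [-0.53728042 -3.09482692  0.00346232]
wrist_force [ 0.72113317 -0.84837638  0.42613845]
torque [-0.00953766  0.00612117 -0.00079192]
width 0.9943330963193183
top [[531.83373508   0.         277.73109395]
 [  0.         531.83373508 214.70371209]
 [  0.           0.           1.        ]] [[-0.00739483 -0.99995982  0.00506802]
 [-0.99423492  0.00681016 -0.10700722]
 [ 0.1069684  -0.0058301  -0.99424533]] [-0.00532567  0.62544402  1.75538789]
scene [[516.8305791    0.         282.47411101]
 [  0.         516.8305791  208.34105078]
 [  0.           0.           1.        ]] [[-0.86420975  0.50293931  0.01391271]
 [ 0.37157257  0.6566357  -0.65632567]
 [-0.33922756 -0.56203346 -0.75434942]] [ 0.54243341 -0.1722138   1.57032065]
```

View pics/top0.png

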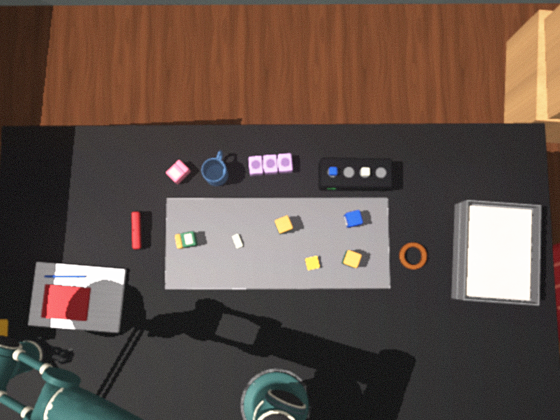

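View pics/scene0.png

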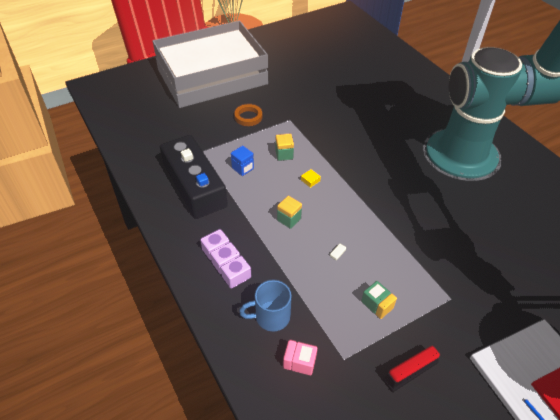

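The top view shows the fallen green tin at about (186,240) with its lid to the left (+y). The upright tins are at (284,224) and (352,259), the notes at (313,263), and the blue decoy at (353,219). Next I'll measure them.

```bash
cat > h.py <<'E'
import cv2, numpy as np
def ray(c,uv,z):
    uv=np.atleast_2d(uv).astype(float)
    d=np.c_[uv,np.ones(len(uv))]@np.linalg.inv(c["mtx"]).T@c["R"]; o=-c["R"].T@c["t"]
    return o+d*((z-o[2])/d[:,2])[:,None]
def rect(c,mask,z):
    cs,_=cv2.findContours(mask,cv2.RETR_EXTERNAL,cv2.CHAIN_APPROX_NONE)
    out=[]
    for k in cs:
        if cv2.contourArea(k)<25: continue
        p=ray(c,k[:,0],z)[:,:2]
        out.append((k[:,0].mean(0).round(),cv2.minAreaRect((p*1000).astype(np.float32))))
    return out
def hsv(c,lo,hi): return cv2.inRange(cv2.cvtColor(c["frame"],cv2.COLOR_BGR2HSV),lo,hi)
E
python3 - <<'E'
from workcell import bot
from h import *
c=bot.read_camera("top")
roi=np.zeros((420,560),np.uint8); roi[195:292,164:392]=255
for nm,lo,hi,z in(("brass",(15,100,90),(32,255,255),.066),("green",(40,60,30),(90,255,255),.05),("blue",(100,100,50),(130,255,255),.066)):
    for r in rect(c,hsv(c,lo,hi)&roi,z): print(nm,r)
f=c["frame"]
cv2.imwrite("pics/crop.png",np.hstack([cv2.resize(f[220:260,165:215],None,fx=8,fy=8),cv2.resize(f[205:245,265:305],None,fx=8,fy=8)]))
E
```

```text
brass (array([312., 262.]), ((463.6106262207031, -121.03178405761719), (40.263004302978516, 42.941932678222656), 13.368549346923828))
brass (array([352., 259.]), ((475.88275146484375, -252.0371856689453), (51.69932556152344, 50.6373291015625), 67.70854949951172))
brass (array([179., 241.]), ((537.3694458007812, 316.70855712890625), (47.20069122314453, 16.0274658203125), 11.993690490722656))
brass (array([283., 224.]), ((590.6805419921875, -28.453086853027344), (49.73143768310547, 49.57441329956055), 21.502227783203125))
green (array([188., 239.]), ((544.7149658203125, 286.90203857421875), (48.374183654785156, 47.90567398071289), 11.934982299804688))
blue (array([354., 219.]), ((607.9520263671875, -259.4066162109375), (49.71836471557617, 54.53414535522461), 13.671407699584961))
```

View pics/crop.png

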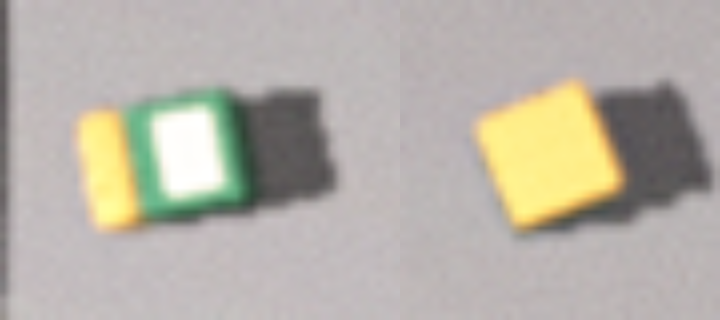

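The crop shows tin_c on its side with a brass lid at upper-left (100,170) and the green body centred at about (190,155). The second tin's lid is at (550,155). The sizes match (48 mm faces, 16 mm lid band), so tin_c's origin is at about (0.545, 0.287) and its lid points 12° from +y. I'll grip it with the tool leaning 45° toward the lid, then turn it 90°.

```bash
cat >> h.py <<'E'
from scipy.spatial.transform import Rotation as Ro
def frame(yaw,tilt,flip=1):
    "jaw axis at yaw (deg); tool z tilted by tilt (deg) from down about jaw axis (+ = body leans to jaw x left side)"
    y=np.array([np.cos(np.radians(yaw)),np.sin(np.radians(yaw)),0]); z=Ro.from_rotvec(-np.radians(tilt)*y).apply([0,0,-1])
    y=y*flip; return np.c_[np.cross(y,z),y,z]
def delta(s,pos,R):
    w=(Ro.from_matrix(R)*Ro.from_rotvec(s["tcp_rot"]).inv()).as_rotvec(degrees=True)
    print("offset",((np.array(pos)-s["tool_pos"])*100).round(1).tolist(),"ang",w.round(1).tolist())
E
python3 - <<'E'
from workcell import bot
from h import *
s=bot.read_state(); R=frame(12,45); print(R.round(2))
delta(s,[.531,.352,.2],R); delta(s,[.531,.352,.2],frame(12,45,-1))
E
```

```text
[[-0.15  0.98  0.15]
 [ 0.69  0.21 -0.69]
 [-0.71  0.   -0.71]]
offset [30.4, -28.3, -3.0] ang [-35.3, -30.9, -55.1]
offset [30.4, -28.3, -3.0] ang [-35.6, 40.9, 114.3]
```

Call:
{"fn": "drive_tool", "kwargs": {
  "deltas": [
    {"hand": 1,"offset": [5,-5,0],"angular": [-5,-4.4,-7.9]},
    {"hand": 1,"offset": [10,-9.4,0],"angular": [-10,-8.8,-15.7]},
    {"hand": 1,"offset": [15,-14,-1],"angular": [-15,-13.2,-23.6]},
    {"hand": 1,"offset": [20,-19,-2],"angular": [-20,-17.6,-31.5]},
    {"hand": 1,"offset": [25,-23.5,-2.5],"angular": [-25,-22,-39.4]},
    {"hand": 1,"offset": [30.4,-28.3,-3],"angular": [-30,-26.4,-47.2]},
    {"hand": 1,"offset": [30.4,-28.3,-3],"angular": [-35.3,-30.9,-55.1]},
    {"hand": 1,"offset": [30.4,-28.3,-3],"angular": [-35.3,-30.9,-55.1]}
  ],
  "force": 60
}}

```text
time: 1.15
tool_pos: [0.5325, 0.3501, 0.1975]
tcp_rot: [1.545, 1.907, -0.648]
wrist_force: [-0.6, 0.5, -0.9]
width: 1.002
```

```bash
python3 - <<'E'
from workcell import bot
from h import *
c=bot.read_camera("wrist"); cv2.imwrite("pics/w1.png",c["frame"])
s=bot.read_state(); print(s["time"],s["q"].round(2) if hasattr(s["q"],"round") else s["q"],s["tool_pos"],s["wrist_force"])
R=frame(12,45); delta(s,[.531,.352,.2],R); delta(s,[.5458,.283,.016],R)
E
```

```text
1.2 [ 0.86  0.52  1.51 -0.6   1.64  0.77] [0.53166056 0.35142279 0.19881347] [-0.15011296 -0.23727091  0.63838235]
offset [-0.1, 0.1, 0.1] ang [0.1, -0.2, 0.0]
offset [1.4, -6.8, -18.3] ang [0.1, -0.2, 0.0]
```

View pics/w1.png

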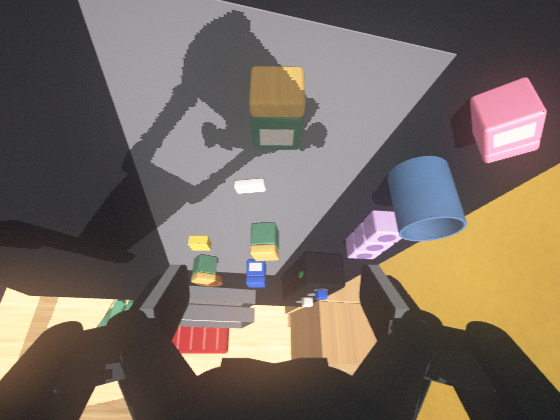

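The wrist view shows tin_c (lid nearest, at about (277,90)) centred between the fingers, whose midpoint is near column 277. I'll approach along the tool axis and close.

Call:
{"fn": "drive_tool", "kwargs": {
  "deltas": [
    {"hand": 1,"offset": [0,0,-5.5],"angular": [0,0,0]},
    {"hand": 1,"offset": [0,0,-11.3],"angular": [0,0,0]},
    {"hand": 1,"offset": [0.5,-2.3,-13.7],"angular": [0,0,0]},
    {"hand": 1,"offset": [1,-4.6,-16],"angular": [0,0,0]},
    {"hand": 1,"offset": [1.5,-6.9,-18.4],"angular": [0,0,0]},
    {"hand": 1,"offset": [1.5,-6.9,-18.4],"angular": [0,0,0]},
    {"hand": 0.3,"offset": [1.5,-6.9,-18.4],"angular": [0,0,0]},
    {"hand": 0.3,"offset": [1.5,-6.9,-18.4],"angular": [0,0,0]}
  ],
  "force": 60
}}

```text
time: 2.2
tool_pos: [0.5473, 0.2857, 0.019]
tcp_rot: [1.544, 1.91, -0.634]
wrist_force: [-0.8, 0.0, 0.1]
width: 0.605
```

Call:
{"fn": "drive_tool", "kwargs": {
  "deltas": [
    {"hand": 0.3,"offset": [0,0,0],"angular": [0,0,0]},
    {"hand": 0.3,"offset": [0,0,0],"angular": [0,0,0]},
    {"hand": 0.3,"offset": [0,0,0],"angular": [0,0,0]},
    {"hand": 0.3,"offset": [0,0,2],"angular": [0,0,0]},
    {"hand": 0.3,"offset": [0,0,5],"angular": [0,0,0]},
    {"hand": 0.3,"offset": [0,0,8],"angular": [0,0,0]},
    {"hand": 0.3,"offset": [0,0,8],"angular": [0,0,0]},
    {"hand": 0.3,"offset": [0,0,8],"angular": [0,0,0]}
  ],
  "force": 60
}}

```text
time: 3.2
tool_pos: [0.5461, 0.2834, 0.0968]
tcp_rot: [1.545, 1.91, -0.639]
wrist_force: [-0.3, -0.5, -4.5]
width: 0.555
```

```bash
cat >> h.py <<'E'
def weigh(bot,n=8):
    F=[];T=[]
    for i in range(n):
        c=bot.read_camera("wrist"); s=bot.read_state(); F.append(s["wrist_force"]); T.append(s["joint_torque"])
    print("F",np.mean(F,0).round(2),"sd",np.std(F,0).round(2),"tau",np.mean(T,0).round(2),"q",np.round(s["q"],2),"pos",np.round(s["tool_pos"],4),"t",s["time"],"w",round(s["width"],3))
    return c,s
E
python3 - <<'E'
from workcell import bot
from h import *
c,s=weigh(bot); cv2.imwrite("pics/w2.png",c["frame"])
E
```

```text
F [-0.11  0.03 -3.78] sd [0.23 0.26 0.69] tau [ 1.000e-02 -6.117e+01 -3.002e+01 -3.180e+00  3.490e+00  0.000e+00] q [ 0.78  0.56  1.66 -0.64  1.45  0.83] pos [0.5463 0.2833 0.0966] t 3.6 w 0.553
```

View pics/w2.png

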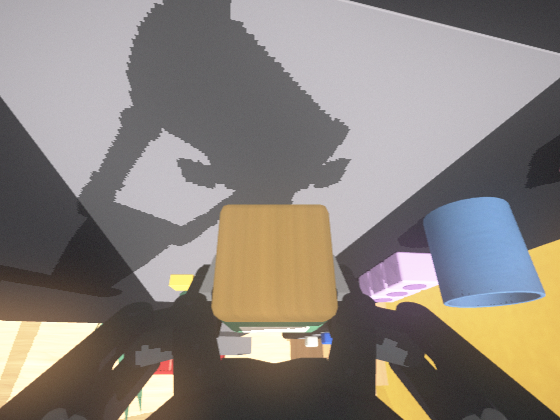

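The picture shows the tin held with its lid square to the camera at about (277,262). It weighs about 3.8 N. Next I turn it lid-up by 90° about the jaw axis.

Call:
{"fn": "drive_tool", "kwargs": {
  "deltas": [
    {"hand": 0.3,"offset": [0,0,1],"angular": [9.8,2.1,0]},
    {"hand": 0.3,"offset": [0,0,2],"angular": [19.6,4.2,0]},
    {"hand": 0.3,"offset": [0,0,2],"angular": [29.3,6.2,0]},
    {"hand": 0.3,"offset": [0,0,2],"angular": [39.1,8.3,0]},
    {"hand": 0.3,"offset": [0,0,2],"angular": [48.9,10.4,0]},
    {"hand": 0.3,"offset": [0,0,2],"angular": [58.7,12.5,0]},
    {"hand": 0.3,"offset": [0,0,2],"angular": [68.5,14.6,0]},
    {"hand": 0.3,"offset": [0,0,2],"angular": [78.2,16.6,0]}
  ],
  "force": 60
}}

```text
time: 4.6
tool_pos: [0.5465, 0.2826, 0.1181]
tcp_rot: [-1.645, -2.036, -0.525]
wrist_force: [-1.6, 0.3, -5.1]
width: 0.552
```

Call:
{"fn": "drive_tool", "kwargs": {
  "deltas": [
    {"hand": 0.3,"offset": [0,0,0],"angular": [9.8,2.1,0]},
    {"hand": 0.3,"offset": [0,0,0],"angular": [9.8,2.1,0]},
    {"hand": 0.3,"offset": [0,0,0],"angular": [9.8,2.1,0]}
  ]
}}

```text
time: 4.97
tool_pos: [0.5464, 0.2833, 0.1172]
tcp_rot: [-1.547, -1.912, -0.638]
wrist_force: [0.9, 0.7, -3.2]
width: 0.557
```

```bash
python3 - <<'E'
from workcell import bot
from h import *
c,s=weigh(bot,6); c=bot.read_camera("scene"); f=c["frame"]; cv2.imwrite("pics/s3.png",cv2.resize(f[200:360,290:460],None,fx=3.5,fy=3.5))
delta(s,[.5463,.2833,.023],frame(12,-45))
E
```

```text
F [-0.01  0.29 -3.45] sd [0.36 0.67 0.32] tau [-3.900e-01 -4.896e+01 -2.976e+01  3.450e+00  2.780e+00  1.000e-02] q [ 0.03  0.34  1.94  0.84  1.19 -0.64] pos [0.5465 0.2845 0.1182] t 5.275 w 0.554
offset [-0.0, -0.1, -9.5] ang [0.1, 0.2, -0.1]
```

View pics/s3.png

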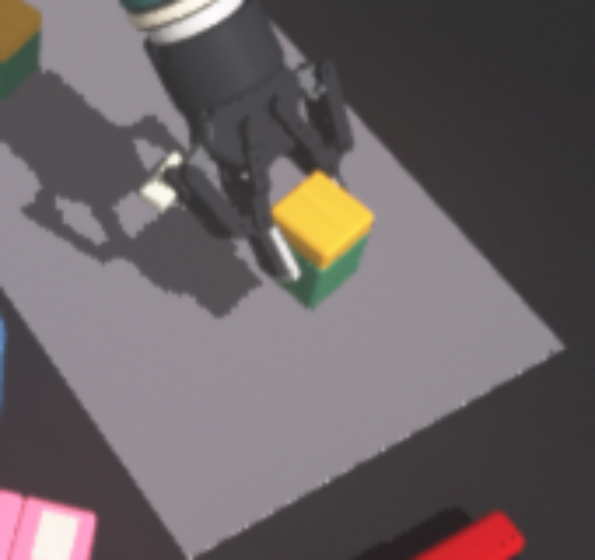

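The tin is now upright in the jaws, with its lid at about (322,218) in the crop. Lowering it.

Call:
{"fn": "drive_tool", "kwargs": {
  "deltas": [
    {"hand": 0.3,"offset": [0,0,-4],"angular": [0,0,0]},
    {"hand": 0.3,"offset": [0,0,-8],"angular": [0,0,0]},
    {"hand": 0.3,"offset": [0,0,-8.8],"angular": [0,0,0]},
    {"hand": 0.3,"offset": [0,0,-9],"angular": [0,0,0]},
    {"hand": 0.3,"offset": [0,0,-9],"angular": [0,0,0]}
  ]
}}

```text
time: 5.95
tool_pos: [0.5479, 0.2838, 0.029]
tcp_rot: [-1.546, -1.911, -0.644]
wrist_force: [-0.4, 0.6, -4.2]
width: 0.555
```

Call:
{"fn": "drive_tool", "kwargs": {
  "deltas": [
    {"hand": 0.3,"offset": [0,0,-0.2],"angular": [0,0,0]},
    {"hand": 0.3,"offset": [0,0,-0.2],"angular": [0,0,0]}
  ]
}}

```text
time: 6.2
tool_pos: [0.5471, 0.2835, 0.0261]
tcp_rot: [-1.546, -1.91, -0.643]
wrist_force: [0.3, 0.2, -3.5]
width: 0.558
```

Call:
{"fn": "drive_tool", "kwargs": {
  "deltas": [
    {"hand": 0.3,"offset": [0,0,-0.2],"angular": [0,0,0]},
    {"hand": 0.3,"offset": [0,0,-0.2],"angular": [0,0,0]}
  ]
}}

```text
time: 6.45
tool_pos: [0.5464, 0.2834, 0.0232]
tcp_rot: [-1.546, -1.909, -0.641]
wrist_force: [-0.5, 0.4, -4.4]
width: 0.551
```

Call:
{"fn": "drive_tool", "kwargs": {
  "deltas": [
    {"hand": 0.3,"offset": [0,0,-0.2],"angular": [0,0,0]},
    {"hand": 0.3,"offset": [0,0,-0.2],"angular": [0,0,0]}
  ]
}}

```text
time: 6.7
tool_pos: [0.5467, 0.2838, 0.0226]
tcp_rot: [-1.544, -1.909, -0.643]
wrist_force: [-3.2, -3.6, 5.0]
width: 0.553
```

Contact force now 5 N. Releasing, then backing out along the tool axis.

Call:
{"fn": "drive_tool", "kwargs": {
  "deltas": [
    {"hand": 0.8,"offset": [0,0,0.1],"angular": [0,0,0]},
    {"hand": 1,"offset": [0,0,0.1],"angular": [0,0,0]},
    {"hand": 1,"offset": [0,0,0.1],"angular": [0,0,0]},
    {"hand": 1,"offset": [0,0,0.1],"angular": [0,0,0]},
    {"hand": 1,"offset": [0.4,-1.8,1.9],"angular": [0,0,0]},
    {"hand": 1,"offset": [0.9,-4,4.1],"angular": [0,0,0]},
    {"hand": 1,"offset": [1.5,-6.9,7.1],"angular": [0,0,0]},
    {"hand": 1,"offset": [1.5,-6.9,11],"angular": [0,0,0]}
  ]
}}

```text
time: 7.7
tool_pos: [0.5625, 0.2115, 0.1327]
tcp_rot: [-1.55, -1.908, -0.642]
wrist_force: [0.8, -0.3, 0.6]
width: 0.999
```

```bash
python3 - <<'E'
from workcell import bot
from h import *
s=bot.read_state(); print(s["time"],np.round(s["tool_pos"],4),s["wrist_force"])
delta(s,[.5906,-.0285,.18],frame(21.5,0)); delta(s,[.5906,-.0285,.18],frame(-68.5,0))
c=bot.read_camera("top"); cv2.imwrite("pics/t4.png",c["frame"])
roi=np.zeros((420,560),np.uint8); roi[195:292,164:392]=255
for r in rect(c,hsv(c,(15,100,90),(32,255,255))&roi,.066): print(r)
f=c["frame"][190:300,140:400]; cv2.imwrite("pics/t4.png",cv2.resize(f,None,fx=3,fy=3))
E
```

```text
7.7 [0.5625 0.2115 0.1327] [ 0.77309896 -0.34163365  0.64937124]
offset [2.8, -24.0, 4.7] ang [-43.1, -12.8, 9.2]
offset [2.8, -24.0, 4.7] ang [-42.8, 23.1, -75.9]
(array([313., 263.]), ((463.880859375, -120.55943298339844), (39.475074768066406, 43.769046783447266), 13.51779556274414))
(array([352., 259.]), ((475.99322509765625, -251.7906036376953), (51.472660064697266, 50.6715202331543), 68.28910064697266))
(array([191., 238.]), ((545.5691528320312, 275.5274658203125), (49.3322639465332, 47.46930694580078), 11.90449047088623))
(array([281., 228.]), ((580.42041015625, -20.352983474731445), (33.94655990600586, 26.49721336364746), 26.19706916809082))
```

View pics/t4.png

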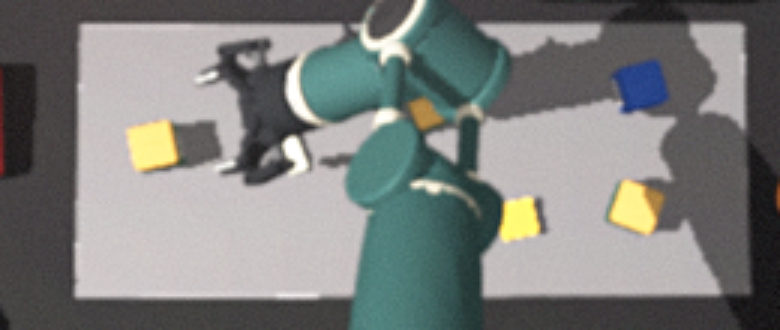

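tin_c stands at (0.5455, 0.2755), with its lid seen square at about (152,146) in the crop; nothing else has moved. Next is the middle tin.

Call:
{"fn": "drive_tool", "kwargs": {
  "deltas": [
    {"hand": 1,"offset": [0,-2,4],"angular": [-8,-2.4,1.7]},
    {"hand": 1,"offset": [0.5,-6,4.7],"angular": [-16,-4.8,3.4]},
    {"hand": 1,"offset": [1,-11,4.7],"angular": [-24,-7.2,5.1]},
    {"hand": 1,"offset": [2,-16,4.7],"angular": [-32,-9.6,6.9]},
    {"hand": 1,"offset": [2.8,-21,4.7],"angular": [-40,-12,8.6]},
    {"hand": 1,"offset": [2.8,-24,4.7],"angular": [-43.1,-12.8,9.2]},
    {"hand": 1,"offset": [2.8,-24,4.7],"angular": [-43.1,-12.8,9.2]},
    {"hand": 1,"offset": [2.8,-24,4.7],"angular": [-43.1,-12.8,9.2]}
  ]
}}

```text
time: 8.75
tool_pos: [0.5894, -0.0255, 0.1788]
tcp_rot: [-1.765, -2.596, 0.001]
wrist_force: [0.0, -0.1, -0.3]
width: 0.997
```

```bash
python3 - <<'E'
from workcell import bot
from h import *
c,s=weigh(bot,6); delta(s,[.5906,-.0285,.018],frame(21.5,0))
for r in rect(c,hsv(c,(15,80,60),(32,255,255)),.066): print(r)
E
```

```text
F [-0.19  0.32 -0.12] sd [0.53 0.48 0.54] tau [-1.300e-01 -4.342e+01 -3.513e+01 -0.000e+00  2.000e-02  0.000e+00] q [-0.08  0.15  1.85 -0.    1.15 -0.46] pos [ 0.5895 -0.0251  0.1781] t 9.05 w 0.996
offset [0.1, -0.3, -16.0] ang [-0.0, -0.2, -0.2]
(array([464., 416.]), ((887.105224609375, -178.66897583007812), (15.098339080810547, 12.454048156738281), 21.799142837524414))
(array([548., 341.]), ((907.5426635742188, -68.76596069335938), (42.46007537841797, 136.53857421875), 37.81696319580078))
(array([138., 233.]), ((481.6653747558594, -96.5654296875), (39.187774658203125, 40.93244171142578), 12.44123363494873))
(array([276., 209.]), ((592.3531494140625, -28.014415740966797), (47.20348358154297, 48.39822006225586), 21.65374183654785))
```

The wrist camera puts this tin at (0.592, -0.028), which agrees with the top view. Grasping and lifting it.

Call:
{"fn": "drive_tool", "kwargs": {
  "deltas": [
    {"hand": 1,"offset": [0.2,-0.3,-6],"angular": [0,0,0]},
    {"hand": 1,"offset": [0.2,-0.3,-11],"angular": [0,0,0]},
    {"hand": 1,"offset": [0.2,-0.3,-14.5],"angular": [0,0,0]},
    {"hand": 1,"offset": [0.2,-0.3,-16],"angular": [0,0,0]},
    {"hand": 1,"offset": [0.2,-0.3,-16],"angular": [0,0,0]},
    {"hand": 0.3,"offset": [0.2,-0.3,-16],"angular": [0,0,0]},
    {"hand": 0.3,"offset": [0.2,-0.3,-16],"angular": [0,0,0]},
    {"hand": 0.3,"offset": [0.2,-0.3,-16],"angular": [0,0,0]}
  ]
}}

```text
time: 10.05
tool_pos: [0.5934, -0.0287, 0.0204]
tcp_rot: [1.764, 2.598, 0.0]
wrist_force: [-0.2, 0.0, 5.8]
width: 0.555
```

Call:
{"fn": "drive_tool", "kwargs": {
  "deltas": [
    {"hand": 0.3,"offset": [0,0,0],"angular": [0,0,0]},
    {"hand": 0.3,"offset": [0,0,0],"angular": [0,0,0]},
    {"hand": 0.3,"offset": [0,0,2],"angular": [0,0,0]},
    {"hand": 0.3,"offset": [0,0,5],"angular": [0,0,0]},
    {"hand": 0.3,"offset": [0,0,5],"angular": [0,0,0]},
    {"hand": 0.3,"offset": [0,0,5],"angular": [0,0,0]}
  ]
}}

```text
time: 10.8
tool_pos: [0.591, -0.0285, 0.068]
tcp_rot: [-1.763, -2.597, 0.003]
wrist_force: [-1.0, 0.6, -2.2]
width: 0.552
```

```bash
python3 - <<'E'
from workcell import bot
from h import *
weigh(bot,10)
E
```

```text
F [-0.08 -0.01 -1.85] sd [0.39 0.53 0.32] tau [ 0.000e+00 -4.712e+01 -3.212e+01 -0.000e+00  2.000e-02  0.000e+00] q [-0.09  0.26  1.93 -0.    0.95 -0.47] pos [ 0.5914 -0.0285  0.068 ] t 11.3 w 0.554
```

1.85 N. Setting it back down and going to the third tin.

Call:
{"fn": "drive_tool", "kwargs": {
  "deltas": [
    {"hand": 0.3,"offset": [0,0,-3],"angular": [0,0,0]},
    {"hand": 0.3,"offset": [0,0,-4.5],"angular": [0,0,0]},
    {"hand": 0.3,"offset": [0,0,-4.9],"angular": [0,0,0]},
    {"hand": 0.3,"offset": [0,0,-5.1],"angular": [0,0,0]},
    {"hand": 0.3,"offset": [0,0,-5.1],"angular": [0,0,0]},
    {"hand": 0.8,"offset": [0,0,-5],"angular": [0,0,0]},
    {"hand": 1,"offset": [0,0,-5],"angular": [0,0,0]},
    {"hand": 1,"offset": [0,0,-5],"angular": [0,0,0]}
  ]
}}

```text
time: 12.3
tool_pos: [0.5915, -0.0285, 0.018]
tcp_rot: [-1.763, -2.597, 0.003]
wrist_force: [-0.3, -0.8, 0.3]
width: 0.999
```

Call:
{"fn": "drive_tool", "kwargs": {
  "deltas": [
    {"hand": 1,"offset": [0,0,0],"angular": [0,0,0]},
    {"hand": 1,"offset": [0,0,5],"angular": [0,0,0]},
    {"hand": 1,"offset": [0,0,11],"angular": [0,0,0]},
    {"hand": 1,"offset": [-2,-3,16],"angular": [0,0,-10]},
    {"hand": 1,"offset": [-5,-8,16],"angular": [0,0,-20]},
    {"hand": 1,"offset": [-8,-13,16],"angular": [0,0,-30]},
    {"hand": 1,"offset": [-10,-18,16],"angular": [0,0,-40]},
    {"hand": 1,"offset": [-11.6,-22.4,16],"angular": [0,0,-43.5]}
  ]
}}

```text
time: 13.3
tool_pos: [0.4744, -0.2541, 0.1783]
tcp_rot: [-2.603, -1.754, 0.001]
wrist_force: [0.1, 0.0, 0.2]
width: 1.0
```

Call:
{"fn": "drive_tool", "kwargs": {
  "deltas": [
    {"hand": 1,"offset": [0,0,0],"angular": [0,0,0]}
  ]
}}

```text
time: 13.42
tool_pos: [0.4743, -0.2552, 0.1782]
tcp_rot: [-2.604, -1.753, 0.002]
wrist_force: [0.4, 0.2, -0.1]
width: 1.002
```

```bash
python3 - <<'E'
from workcell import bot
from h import *
c,s=weigh(bot,4); delta(s,[.476,-.252,.018],frame(-22,0))
cv2.imwrite("pics/w5.png",c["frame"])
for r in rect(c,hsv(c,(15,80,60),(32,255,255)),.066): print(r)
E
```

```text
F [ 0.42  0.53 -0.02] sd [0.59 0.54 0.35] tau [-8.700e-01 -3.768e+01 -3.505e+01 -9.000e-02 -0.000e+00 -1.000e-02] q [-0.53  0.05  1.95  0.    1.14 -0.15] pos [ 0.4757 -0.2516  0.178 ] t 13.625 w 0.999
offset [0.0, -0.0, -16.0] ang [-0.1, -0.1, -0.2]
(array([277., 206.]), ((477.9920349121094, -253.09548950195312), (48.95320129394531, 47.55404281616211), 68.15760040283203))
(array([215.,  77.]), ((471.9618225097656, -134.95709228515625), (34.3104133605957, 36.38783645629883), 12.249330520629883))
```

View pics/w5.png

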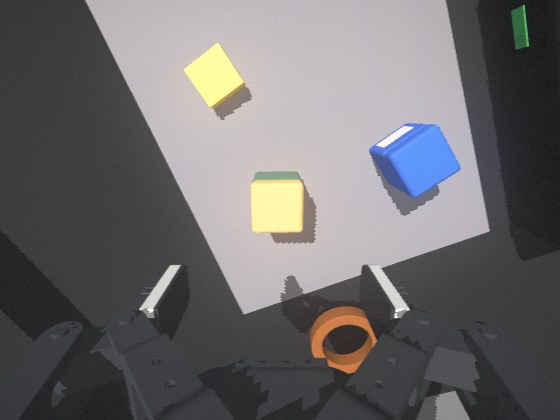

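The third tin's lid is at (277,206), centred and square to the jaws. The blue tin at (415,158), the notes and the tape are all clear of the fingers.

Call:
{"fn": "drive_tool", "kwargs": {
  "deltas": [
    {"hand": 1,"offset": [0.1,0,-6],"angular": [0,0,0]},
    {"hand": 1,"offset": [0.1,0,-11],"angular": [0,0,0]},
    {"hand": 1,"offset": [0.1,0,-14.5],"angular": [0,0,0]},
    {"hand": 1,"offset": [0.1,0,-16],"angular": [0,0,0]},
    {"hand": 1,"offset": [0.1,0,-16],"angular": [0,0,0]},
    {"hand": 0.3,"offset": [0.1,0,-16],"angular": [0,0,0]},
    {"hand": 0.3,"offset": [0.1,0,-16],"angular": [0,0,0]},
    {"hand": 0.3,"offset": [0.1,0,-16],"angular": [0,0,0]}
  ]
}}

```text
time: 14.62
tool_pos: [0.4781, -0.2535, 0.0202]
tcp_rot: [2.602, 1.76, 0.002]
wrist_force: [0.2, -0.5, 6.5]
width: 0.558
```

Call:
{"fn": "drive_tool", "kwargs": {
  "deltas": [
    {"hand": 0.3,"offset": [0,0,0],"angular": [0,0,0]},
    {"hand": 0.3,"offset": [0,0,0],"angular": [0,0,0]},
    {"hand": 0.3,"offset": [0,0,2],"angular": [0,0,0]},
    {"hand": 0.3,"offset": [0,0,5],"angular": [0,0,0]},
    {"hand": 0.3,"offset": [0,0,5],"angular": [0,0,0]},
    {"hand": 0.3,"offset": [0,0,5],"angular": [0,0,0]}
  ]
}}

```text
time: 15.38
tool_pos: [0.4758, -0.2522, 0.0674]
tcp_rot: [-2.599, -1.758, 0.002]
wrist_force: [-0.2, 0.1, -1.3]
width: 0.553
```

```bash
python3 - <<'E'
from workcell import bot
from h import *
weigh(bot,10)
E
```

```text
F [-0.17 -0.05 -1.76] sd [0.42 0.46 0.55] tau [-1.000e-02 -4.149e+01 -3.160e+01 -0.000e+00  1.000e-02  0.000e+00] q [-0.53  0.17  2.04  0.    0.93 -0.15] pos [ 0.4764 -0.2524  0.068 ] t 15.875 w 0.554
```

1.76 N, so tin_c (about 3.6 N) is clearly the heaviest. I'll put this one down and return to tin_c.

Call:
{"fn": "drive_tool", "kwargs": {
  "deltas": [
    {"hand": 0.3,"offset": [0,0,-3],"angular": [0,0,0]},
    {"hand": 0.3,"offset": [0,0,-4.5],"angular": [0,0,0]},
    {"hand": 0.3,"offset": [0,0,-4.9],"angular": [0,0,0]},
    {"hand": 0.3,"offset": [0,0,-5.1],"angular": [0,0,0]},
    {"hand": 0.3,"offset": [0,0,-5.1],"angular": [0,0,0]},
    {"hand": 0.8,"offset": [0,0,-5],"angular": [0,0,0]},
    {"hand": 1,"offset": [0,0,-5],"angular": [0,0,0]},
    {"hand": 1,"offset": [0,0,-5],"angular": [0,0,0]}
  ]
}}

```text
time: 16.88
tool_pos: [0.4766, -0.2525, 0.0181]
tcp_rot: [-2.6, -1.759, 0.001]
wrist_force: [0.9, 0.4, 0.1]
width: 1.001
```

Call:
{"fn": "drive_tool", "kwargs": {
  "deltas": [
    {"hand": 1,"offset": [0,0,0],"angular": [0,0,0]},
    {"hand": 1,"offset": [0,0,5],"angular": [0,0,0]},
    {"hand": 1,"offset": [0,0,11],"angular": [0,0,0]},
    {"hand": 1,"offset": [0,3,16],"angular": [0,0,7]},
    {"hand": 1,"offset": [0,8,16],"angular": [0,0,14]},
    {"hand": 1,"offset": [1,13,16],"angular": [0,0,21]},
    {"hand": 1,"offset": [2,19,16],"angular": [0,0,28]},
    {"hand": 1,"offset": [3,25,16],"angular": [0,0,34]}
  ]
}}

```text
time: 17.88
tool_pos: [0.5066, -0.0009, 0.1783]
tcp_rot: [-1.969, -2.445, 0.002]
wrist_force: [0.7, 0.4, -0.2]
width: 1.0
```

Call:
{"fn": "drive_tool", "kwargs": {
  "deltas": [
    {"hand": 1,"offset": [1,6,0],"angular": [0,0,0]},
    {"hand": 1,"offset": [2,12,0],"angular": [0,0,0]},
    {"hand": 1,"offset": [3,18,0],"angular": [0,0,0]},
    {"hand": 1,"offset": [4,24,0],"angular": [0,0,0]},
    {"hand": 1,"offset": [4,27.8,0],"angular": [0,0,0]},
    {"hand": 1,"offset": [4,27.8,0],"angular": [0,0,0]},
    {"hand": 1,"offset": [4,27.8,0],"angular": [0,0,0]}
  ]
}}

```text
time: 18.75
tool_pos: [0.5461, 0.275, 0.1777]
tcp_rot: [-1.972, -2.443, 0.005]
wrist_force: [-0.6, -0.5, 0.6]
width: 1.001
```

```bash
python3 - <<'E'
from workcell import bot
from h import *
c,s=weigh(bot,2)
for r in rect(c,hsv(c,(15,80,60),(32,255,255)),.066): print(r)
delta(s,[.5455,.2755,.018],frame(12,0))
E
```

```text
F [-0.2   0.43  0.12] sd [0.17 0.03 0.15] tau [ 5.900e-01 -4.536e+01 -3.530e+01  4.000e-02  0.000e+00 -0.000e+00] q [0.42 0.19 1.8  0.   1.16 0.21] pos [0.5464 0.2742 0.178 ] t 18.85 w 0.998
(array([553., 361.]), ((872.4085693359375, 162.28611755371094), (22.819446563720703, 88.36746215820312), 28.325220108032227))
(array([277., 202.]), ((547.9081420898438, 278.1675109863281), (47.02943801879883, 48.5254020690918), 12.088092803955078))
offset [-0.1, 0.1, -16.0] ang [0.0, -0.2, -0.1]
```

Call:
{"fn": "drive_tool", "kwargs": {
  "deltas": [
    {"hand": 1,"offset": [0,0.2,-6],"angular": [0,0,0]},
    {"hand": 1,"offset": [0,0.2,-11],"angular": [0,0,0]},
    {"hand": 1,"offset": [0,0.2,-14.5],"angular": [0,0,0]},
    {"hand": 1,"offset": [0,0.2,-16],"angular": [0,0,0]},
    {"hand": 1,"offset": [0,0.2,-16],"angular": [0,0,0]},
    {"hand": 0.3,"offset": [0,0.2,-16],"angular": [0,0,0]},
    {"hand": 0.3,"offset": [0,0.2,-16],"angular": [0,0,0]},
    {"hand": 0.3,"offset": [0,0.2,-16],"angular": [0,0,0]}
  ]
}}

```text
time: 19.85
tool_pos: [0.5481, 0.2782, 0.0205]
tcp_rot: [-1.973, -2.444, -0.003]
wrist_force: [0.4, -0.8, 5.4]
width: 0.556
```

Call:
{"fn": "drive_tool", "kwargs": {
  "deltas": [
    {"hand": 0.3,"offset": [0,0,0],"angular": [0,0,0]},
    {"hand": 0.3,"offset": [0,0,0],"angular": [0,0,0]},
    {"hand": 0.3,"offset": [0,0,2],"angular": [0,0,0]},
    {"hand": 0.3,"offset": [0,0,6],"angular": [0,0,0]},
    {"hand": 0.3,"offset": [0,0,11],"angular": [0,0,0]},
    {"hand": 0.3,"offset": [0,0,16],"angular": [0,0,0]},
    {"hand": 0.3,"offset": [0,0,18],"angular": [0,0,0]},
    {"hand": 0.3,"offset": [0,0,18],"angular": [0,0,0]}
  ]
}}

```text
time: 20.85
tool_pos: [0.5471, 0.2778, 0.1998]
tcp_rot: [-1.973, -2.443, -0.002]
wrist_force: [-0.2, -0.3, -3.8]
width: 0.553
```

Call:
{"fn": "drive_tool", "kwargs": {
  "deltas": [
    {"hand": 0.3,"offset": [0,0,0],"angular": [0,0,0]},
    {"hand": 0.3,"offset": [0,0,0],"angular": [0,0,0]},
    {"hand": 0.3,"offset": [0,0,0],"angular": [0,0,0]},
    {"hand": 0.3,"offset": [0,0,0],"angular": [0,0,0]}
  ]
}}

```text
time: 21.35
tool_pos: [0.5462, 0.2774, 0.1974]
tcp_rot: [-1.972, -2.442, 0.004]
wrist_force: [0.5, -0.0, -4.0]
width: 0.556
```

```bash
python3 - <<'E'
from workcell import bot
from h import *
weigh(bot,10)
c=bot.read_camera("scene"); f=c["frame"]; cv2.imwrite("pics/s6.png",cv2.resize(f[90:390,130:460],None,fx=2,fy=2))
E
```

```text
F [ 0.1  -0.29 -4.17] sd [0.35 0.31 0.49] tau [-0.000e+00 -4.772e+01 -3.774e+01  0.000e+00  2.000e-02  0.000e+00] q [0.43 0.17 1.78 0.   1.2  0.22] pos [0.5466 0.2775 0.1984] t 21.85 w 0.555
```

View pics/s6.png

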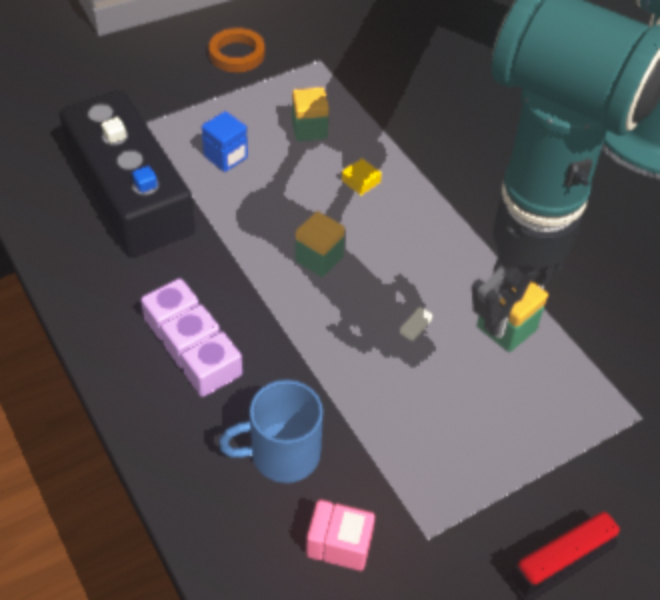

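The picture shows tin_c held upright at about (515,315). The other two stand at (310,115) and (320,243), and everything else is where it was. Handing in.

```bash
python3 -c "
from workcell import bot
print(bot.finish_job())"
```

```text
the job is handed in; nothing more can be done
None
```

I stood the fallen tin (tin_c) upright on the mat and let go of it. I then weighed all three by lifting them, and finished holding tin_c, the heaviest.

- **Weights:** the wrist readings gave 3.5 to 4.2 N for tin_c over three lifts (the spread is sensor noise). The other two read about 1.85 N and 1.76 N.
- **Last checks:** tin_c is held still and upright with the tool tip at z = 0.198 m, jaws steady at 0.555 and a 60 N grip. The final picture shows the other two standing on the mat, and nothing else appears to have moved. The job was handed in at about 22 s. No check failed or disagreed.

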